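# Take the cap off the dosing canister and keep hold of it

## Task

The dosing canister standing in the steel drip tray needs a refill. Nobody remembers whether its screw cap has a right-handed or a left-handed thread, so try gently both ways without wrenching it, unscrew the cap by the bar on its top, lift it straight off and finish still holding it in the gripper, level and at rest over the neck, with its lower rim 6 to 18 cm above where it was seated. Leave the cap of the other canister screwed on and do not disturb the things standing round about.

Things in the scene. Friction and masses are not known exactly. Their poses are not given: they have to be found in the camera images.
- drip_tray: shallow steel drip tray fixed on the worktop, 225 mm (x) by 175 mm (y), rim 14 mm high; origin: centre of its underside. The canister whose origin lies within 50 mm (horizontally) of this is the one to open
- canister_1: white plastic dosing canister, screwed down (fixed), in the drip tray or on a rubber mat 0.2-0.5 m beside it. Origin: underside centre, on the neck axis, at worktop height; z up. Body 110 (x) by 90 (y) mm, tap at its front (-x) reaching to x = -83. Shoulder at z = 114, neck hidden by the cap up to z = 132. Thread hand (right or left): cannot be seen, differs between starts
- canister_2: white plastic dosing canister, screwed down (fixed), in the drip tray or on a rubber mat 0.2-0.5 m beside it. Origin: underside centre, on the neck axis, at worktop height; z up. Body 110 (x) by 90 (y) mm, tap at its front (-x) reaching to x = -83. Shoulder at z = 114, neck hidden by the cap up to z = 132. Thread hand (right or left): cannot be seen, differs between starts
- cap_1: grey screw cap of canister_1, loose, about 60 g: round skirt 57 mm wide, 21 mm high, grip bar upright on its flat top. Origin: on the axis at the skirt's lower rim; z up, x along the bar. Screwed on: origin 116 mm above the canister's origin, on its axis, cap x along canister x within 2 degrees; sideways play 2 mm. Right-hand thread: loosens anticlockwise from above; left-hand: clockwise
- cap_2: grey screw cap of canister_2, loose, about 60 g: round skirt 57 mm wide, 21 mm high, grip bar upright on its flat top. Origin: on the axis at the skirt's lower rim; z up, x along the bar. Screwed on: origin 116 mm above the canister's origin, on its axis, cap x along canister x within 2 degrees; sideways play 2 mm. Right-hand thread: loosens anticlockwise from above; left-hand: clockwise
- grip_1 (a point): centre of the grip bar of cap_1, 33 mm above the cap's origin; bar 48 mm long (x), 14 thick (y), 26 high. Turned to tighten, the cap stops solid after 2 to 6 degrees; turned to loosen it goes easily, without rising, and lifts off freely when 45 to 75 degrees from its start; solid stop near 80. Before that it holds fast (2 mm play). Over 2 N m against a stop is wrenching
- grip_2 (a point): centre of the grip bar of cap_2, 33 mm above the cap's origin; bar 48 mm long (x), 14 thick (y), 26 high. Turned to tighten, the cap stops solid after 2 to 6 degrees; turned to loosen it goes easily, without rising, and lifts off freely when 45 to 75 degrees from its start; solid stop near 80. Before that it holds fast (2 mm play). Over 2 N m against a stop is wrenching
- pegs_1: bystander: green clothes peg strip, 15x72x12 mm, lying between the canisters; origin: centre of its underside
- mandarin_1: bystander: mandarin, 58 mm across, 53 mm high, behind the work; origin: centre of its underside
- mug_2: bystander: white mug, 78x110x97 mm with its handle, on the right; origin: centre of its underside
- box_1: bystander: green carton, 70x122x72 mm, behind on the left; origin: centre of its underside
Things that resemble listed ones, but are neither listed nor needed, are in the scene too. What is shaped like the cap_2 but yellow is not meant. Leave any blue look-alike of the cap_1 alone.

How it is judged:
By the outcome, as a careful person would: the job done as asked, in the order asked, and still so for the second after the job is handed in, while the arm keeps its last pose, push and grip.
It also fails if it takes over 45 s, if anything falls off the work surface, if the arm or the gripper's body presses on something with over 40 N, if the wrist force passes 120 N, or if a joint passes its speed limit or range.

## Robot

A 7-joint arm with a two-finger parallel gripper is mounted at the origin on a cart in front of the work surface, level with it; the furniture and walls round the work are solid. World frame = base frame: x ahead of the robot, y to its left, z up, the work surface at z = 0. Lengths are in m, angles in rad, forces in N, time in s.
With the tool pointing down it reaches from about 0.425 to 1.025 m from the base axis. Payload 3.6 kg.
Tool frame: the origin (TCP) lies at the very end of the fingers, on their centre line; the grasp point (between the pads) lies 19 mm behind it; y points along the fingers, z is the direction in which the jaws open and shut, and the axes are right-handed (so a half turn about y gives the same grasp; the last joint's range is limited). The gripper opens to 85 mm and grips with 20 to 120 N. Pads are 22 mm wide; open, the fingers measure 114 mm over their backs; the gripper's body (76 mm by 85 mm) begins 54 mm behind the grasp point. The pads swing forward as they close: fully open they stand 13 mm farther back than shut.
Start: joints at [1.25, 0.591, 0.048, 1.609, -0.033, 0.943, -0.034], TCP at [0.164, -0.706, 0.231] pointing down, gripper open.
Joint ranges: [-2.69, 2.69], [-0.47, 2.24], [-1.27, 1.36], [0.19, 2.51], [-1.53, 4.68], [0.08, 2.07], [-3.09, 3.09]. Speed limits (rad/s): [2.57, 2.57, 3.14, 3.14, 3.14, 3.14, 3.14].

## Interface

Orientations are given as a rotation vector (axis times angle).
In Python, from station import get_state, get_image, sign_off gives the robot as it stands.
- The arm moves only by the shell command python3 -m pendant 'ROWS' [FORCE]. ROWS is JSON, a list that holds one entry, the list of rows, each a list of 5 numbers: the finger opening in mm, from 0 to 85.4, then the shift along the tool's x, y, z in units of 30 mm (1.0 is 30 mm), then the turn about the tool's y in units of 8 degrees (1.0 is 8 degrees). In form: [[[grip, dx, dy, dz, spin], ...]]. A call has 1 to 10 rows; each row is the pose to reach, as a shift and turn from the pose commanded when the call began, along the tool's axes at that moment; what a row does not reach only later rows make up. A row lasts 1/8 s, in which the tool goes at most 62.5 mm and 10.7 degrees, less where a joint would pass 70% of its speed; a pose out of reach is approached as far as the arm can. A call with a gripper value outside its range is refused whole. The fingers move at their own pace and stop on an object; FORCE is the grip in N (left out, the last holds). Time passes only in rows, so rows that repeat a pose let the fingers close. It gives the time, the measured TCP pose, the force and the opening at its end, in the units of the state.
- get_state(): the state, without advancing time (a new reading comes with each control period).
- get_image(name): name is "scene" or "top" or "wrist"; returns a dict with "color" (420x560x3 uint8, red, green, blue), "intrinsics" (3x3 intrinsics, pixels), "R" (3x3) and "t" (3): a world point X has camera coordinates R X + t; the wrist camera has in their place "T_tool_cam" (4x4, takes a point from camera to tool coordinates, whose origin is the TCP and whose axes are the tool frame's). Camera axes: x right, y down, z forward; pixel columns grow to the right and rows downward; lengths in m; the calibration is good to about 2 mm. The wrist camera is an equidistant fisheye: a pixel r from the principal point sees the ray r / f radians off the axis. A picture is of the moment at which its call begins: read the wrist's pose just before it. There is no depth.
- sign_off(): hands the job in, once; it reports no verdict.
The state is a dict: "time_s": time; "joint_pos": joint angles; "qvel": joint speeds; "joint_efforts": joint torques, N m; "ee_pos": TCP position; "eef_rot": TCP orientation; "ft_force": force on the tool from outside, world axes, zero at the start; "ft_torque": the same for the moment, N m; "finger_gap": opening from 0.0 (shut) to 1.0 (fully open).
Only numpy, scipy, OpenCV 4.12 (cv2) and the standard library are available. Lean on these libraries where they do the work, as an engineer would, in place of code of your own. Each camera call takes 0.05 s, during which the arm holds its last target. There are 200 camera calls.

## Working session

There is one attempt and no reset: what is moved stays moved. The work goes in short steps, Python scripts to look and compute and a shell command to move; the robot and the scene stay as the last step left them, time stands still between calls to the robot, and variables do not carry over. Pictures are saved under pics/ and viewed, about 8 in all and at most 12, crops included, and the job is handed in when it is done.

```bash
ls; mkdir -p pics; python3 - <<'E'
from station import *
import cv2,numpy as np
s=get_state()
for k,v in s.items(): print(k,np.round(v,3))
for n in ("scene","top"):
    d=get_image(n); cv2.imwrite(f"pics/{n}0.png",d["color"][:,:,::-1]); print(n,d["intrinsics"],d["R"],d["t"])
E
```

```text
pics
time_s 0.0
joint_pos [ 1.25   0.592  0.048  1.61  -0.033  0.943 -0.034]
qvel [ 0.001  0.001  0.001 -0.001 -0.001 -0.001  0.001]
joint_efforts [-1.0000e-03 -5.4869e+01  1.5460e+00 -1.9812e+01  9.0000e-03  9.0000e-03
 -0.0000e+00]
ee_pos [ 0.164 -0.705  0.23 ]
eef_rot [-0.241  2.103 -2.099]
ft_force [ 0.801 -0.429 -0.788]
ft_torque [ 0.052 -0.002  0.034]
finger_gap 0.998
scene [[468.2422492    0.         286.50262229]
 [  0.         468.2422492  204.35195606]
 [  0.           0.           1.        ]] [[-0.82616516 -0.56325686  0.01388642]
 [-0.38668075  0.54889936 -0.74107186]
 [ 0.40979156 -0.61761736 -0.67128211]] [0.38338802 0.42059884 1.17564537]
top [[460.61683188   0.         281.13211207]
 [  0.         460.61683188 209.55916388]
 [  0.           0.           1.        ]] [[-0.02074164 -0.99962825 -0.01769589]
 [-0.98053253  0.0237958  -0.19490949]
 [ 0.19525812  0.01330865 -0.98066159]] [-0.15135787  0.6091227   1.25822352]
```

View pics/top0.png

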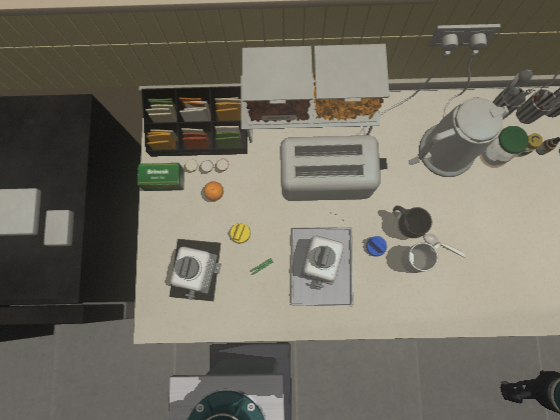

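View pics/scene0.png

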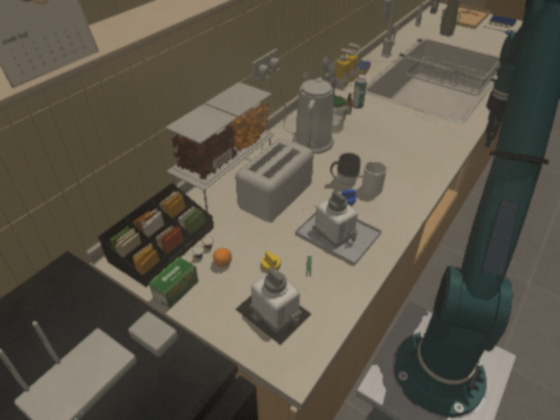

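The top view shows the tray (centre about 321,266) with its canister's cap near (323,258). The other canister is at (190,268), with yellow and blue decoys at (240,233) and (376,245). I'll zoom in on the target cap.

```bash
python3 - <<'E'
import cv2,numpy as np
a=cv2.imread("pics/top0.png")[220:310,280:360]; b=cv2.imread("pics/scene0.png")[180:265,290:385]
a=cv2.resize(a,(400,450),interpolation=2);b=cv2.resize(b,(400,358),interpolation=2)
c=np.zeros((450,800,3),np.uint8);c[:,:400]=a;c[:358,400:]=b
cv2.imwrite("pics/crop0.png",c)
E
```

```text
(no output)
```

View pics/crop0.png

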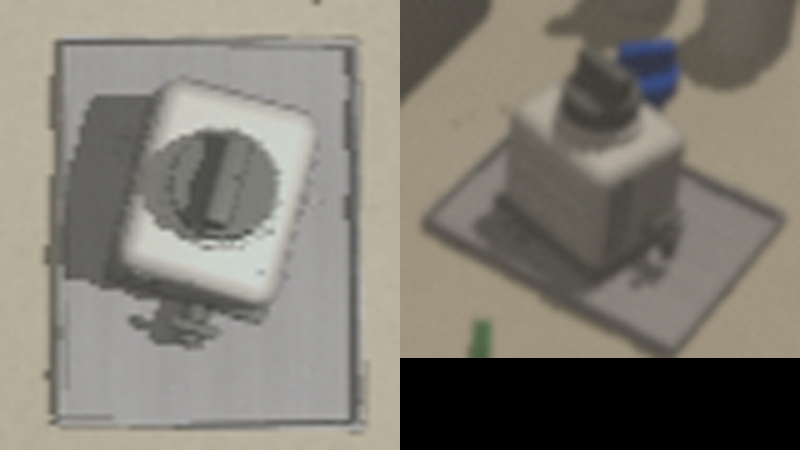

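```bash
cat > h.py <<'E'
import numpy as np, cv2
from scipy.spatial.transform import Rotation as Ro
from station import *
def back(d,u,v,z):
    R=np.array(d["R"]);t=np.array(d["t"]);K=np.array(d["intrinsics"])
    r=R.T@np.linalg.solve(K,[u,v,1]);c=-R.T@t
    return c+r*(z-c[2])/r[2]
def tool():
    s=get_state(); return s,np.array(s["ee_pos"]),Ro.from_rotvec(s["eef_rot"]).as_matrix()
E
python3 - <<'E'
from h import *
np.set_printoptions(precision=4,suppress=True)
t=get_image("top");sc=get_image("scene")
print("cap skirt top",back(t,280+215/5,220+185/5,.137), "rim",back(t,280+147/5,257,.137),back(t,280+280/5,257,.137))
p=lambda x,y,z:back(t,280+x/5,220+y/5,z)
print("bar ends",p(219,225,.163),p(240,145,.163))
for q in [(55,42),(352,42),(355,425),(55,425)]: print("tray",p(*q,.014))
for q in [(165,80),(318,115),(270,305),(125,270)]: print("body",p(*q,.108))
k=400/95
print("scene bar top mid",back(sc,290+210/k,180+70/k,.16))
s,P,R=tool();print(P,R)
E
```

```text
cap skirt top [ 0.4602 -0.2734  0.137 ] rim [ 0.461  -0.2377  0.137 ] [ 0.4595 -0.3075  0.137 ]
bar ends [ 0.4373 -0.2727  0.163 ] [ 0.4782 -0.2851  0.163 ]
tray [ 0.5574 -0.1922  0.014 ]
tray [ 0.5533 -0.3659  0.014 ]
tray [ 0.334  -0.3566  0.014 ]
tray [ 0.3375 -0.1867  0.014 ]
body [ 0.5205 -0.2507  0.108 ]
body [ 0.4995 -0.3327  0.108 ]
body [ 0.3985 -0.3024  0.108 ]
body [ 0.4186 -0.2258  0.108 ]
scene bar top mid [ 0.4558 -0.2719  0.16  ]
[ 0.1636 -0.7058  0.2306] [[-0.9741 -0.0004  0.2259]
 [-0.2259  0.0014 -0.9741]
 [ 0.0001 -1.     -0.0014]]
```

The body, bar and scene view agree: the axis is at (0.459, -0.278) with yaw about -15°, 14 mm from the tray centre. The body measures about 104 x 80 mm and the tray 220 x 172 mm, both consistent with the list. Next I move above it.

```bash
python3 -m pendant '[[[60,-3,-0.5,-2.7,0.9],[60,-5,-1,-4.5,1.7],[60,-7,-1,-6.3,2.5],[60,-9,-1,-8.1,3.5],[60,-11,-1,-9.9,3.5],[60,-12.8,-1,-11.67,3.5],[60,-12.8,-1,-11.67,3.5],[60,-12.8,-1,-11.67,3.5],[60,-12.8,-1,-11.67,3.5],[60,-12.8,-1,-11.67,3.5]]]' 30
python3 - <<'E'
from h import *
np.set_printoptions(precision=4,suppress=True)
s,P,R=tool();d=get_image("wrist");print(P,R,s["joint_pos"],s["qvel"],s["ft_force"])
print(d["intrinsics"],d["T_tool_cam"]);cv2.imwrite("pics/w1.png",d["color"][:,:,::-1])
# predicted pixels of cap points
T=np.array(d["T_tool_cam"]);K=np.array(d["intrinsics"])
for z,n in((.163,"bar top"),(.137,"skirt top")):
    X=np.array([.459,-.278,z]);c=np.linalg.inv(T)@np.r_[R.T@(X-P),1]
    th=np.arctan2(np.hypot(*c[:2]),c[2]);e=c[:2]/np.hypot(*c[:2]);print(n,K[:2,2]+K[0,0]*th*e)
E
```

```text
time_s: 1.45
ee_pos: [0.46, -0.2765, 0.2613]
eef_rot: [-0.269, -2.086, 2.085]
ft_force: [-0.3, 0.5, -0.2]
finger_gap: 0.702
[ 0.46   -0.2765  0.2613] [[-0.9674  0.0003 -0.2531]
 [ 0.2531  0.0005 -0.9674]
 [-0.0002 -1.     -0.0006]] [ 0.3829  0.3186  0.0943  2.0065 -0.0413  0.8182 -1.3261] [0.0427 0.     0.0579 0.0045 0.0182 0.0023 0.0117] [-0.2644  0.455  -0.2043]
[[325.1923   0.     275.5429]
 [  0.     325.1923 206.0451]
 [  0.       0.       1.    ]] [[-0.002   0.9529  0.3033 -0.0786]
 [-0.0003 -0.3033  0.9529 -0.1434]
 [ 1.      0.0018  0.0009  0.0001]
 [ 0.      0.      0.      1.    ]]
bar top [277.4829 208.7942]
skirt top [277.3198 199.3667]
```

View pics/w1.png

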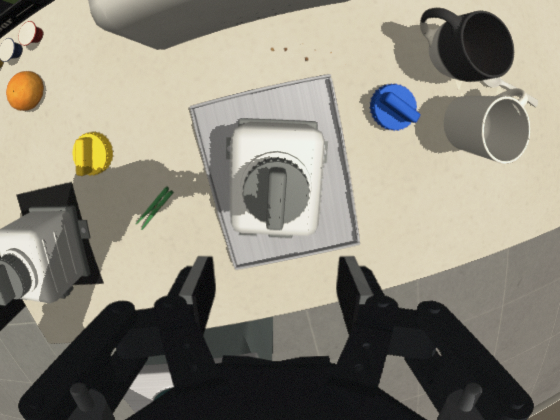

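The wrist view shows the cap at about (277,197) with its bar running from about (276,170) to (277,225), so it is within 1-2 mm of prediction. A zoomed crop will refine it.

```bash
python3 - <<'E'
import cv2
a=cv2.imread("pics/w1.png")[140:245,215:340];cv2.imwrite("pics/w1c.png",cv2.resize(a,None,fx=5,fy=5,interpolation=2))
E
```

```text
(no output)
```

View pics/w1c.png

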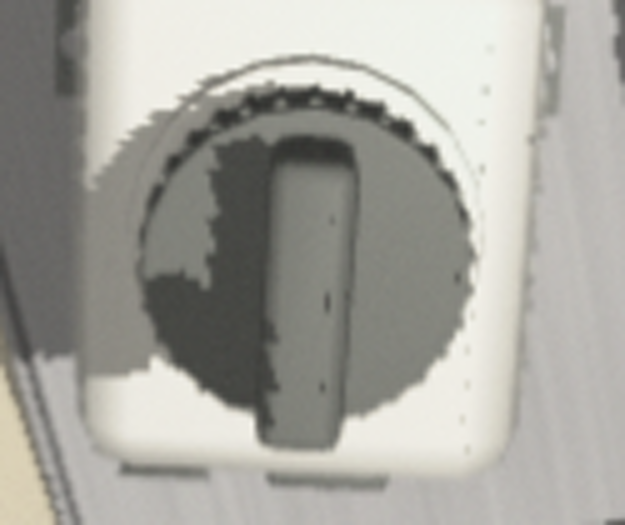

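```bash
python3 - <<'E'
from h import *
np.set_printoptions(precision=4,suppress=True)
s,P,R=tool();d=get_image("wrist");T=np.array(d["T_tool_cam"]);K=np.array(d["intrinsics"])
print(P,R)
def b(x,y,z):
    q=np.array([215+x/5,140+y/5])-K[:2,2];r=np.hypot(*q);th=r/K[0,0]
    ray=T[:3,:3]@np.r_[np.sin(th)*q/r,np.cos(th)]; o=P+R@T[:3,3]; w=R@ray
    return o+w*(z-o[2])/w[2]
far=(b(273,160,.162)+b(355,160,.162))/2;near=(b(258,440,.162)+b(342,445,.162))/2
print("bar",far,near,"len",np.linalg.norm(far-near),"wid",np.linalg.norm(b(273,160,.162)-b(355,160,.162)))
v=far-near;print("yaw",np.degrees(np.arctan2(v[1],v[0])))
m=(far+near)/2;print("mid",m,"tool offset mm",1000*R.T@(m-P))
print("skirt centre",(b(140,265,.137)+b(475,265,.137))/2)
E
```

```text
[ 0.4586 -0.2785  0.2612] [[-0.9665 -0.0004 -0.2566]
 [ 0.2566 -0.0004 -0.9665]
 [ 0.0003 -1.      0.0005]]
bar [ 0.4857 -0.2877  0.162 ] [ 0.4417 -0.2739  0.162 ] len 0.04612859936028855 wid 0.012473546761939413
yaw -17.426779210255127
mid [ 0.4637 -0.2808  0.162 ] tool offset mm [-5.5162 99.2304  0.9099]
skirt centre [ 0.4633 -0.2809  0.137 ]
```

```bash
python3 -m pendant '[[[60,-0.12,0.7,0,0.2],[60,-0.12,1.4,0,0.2],[60,-0.12,1.4,0,0.2],[60,-0.12,1.4,0,0.2],[60,-0.12,1.4,0,0.2],[60,-0.12,1.4,0,0.2]]]'
python3 - <<'E'
from h import *
np.set_printoptions(precision=4,suppress=True)
s,P,R=tool();d=get_image("wrist");print(P,R.tolist(),s["qvel"])
np.savez("w2.npz",P=P,R=R,T=d["T_tool_cam"],K=d["intrinsics"],img=d["color"])
a=d["color"][150:270,205:345,::-1];cv2.imwrite("pics/w2c.png",cv2.resize(a,None,fx=5,fy=5,interpolation=2))
E
```

```text
time_s: 2.3
ee_pos: [0.4625, -0.2798, 0.22]
eef_rot: [-0.302, -2.066, 2.067]
ft_force: [0.2, 0.8, 0.0]
finger_gap: 0.704
[ 0.4625 -0.2798  0.22  ] [[-0.9585221974229452, 0.0012393514332433297, -0.28501519442919815], [0.2850145608589617, -0.0006646045018715036, -0.958522956636527], [-0.00137736918142356, -0.9999990111539516, 0.00028380496305529905]] [-0.0034  0.0011 -0.0026  0.0039 -0.0004 -0.0014 -0.0017]
```

View pics/w2c.png

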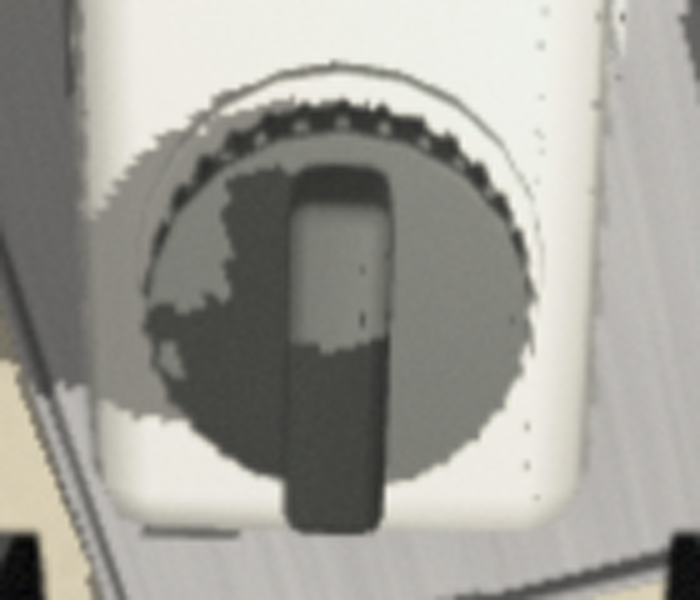

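The bar's top face spans crop x 290-391 at the far end (y≈203) and 284-382 at the near end (y≈530). The skirt spans x 145-533.

```bash
python3 - <<'E'
from h import *
np.set_printoptions(precision=4,suppress=True)
w=np.load("w2.npz");P,R,T,K=[w[k] for k in"PRTK"]
def b(x,y,z):
    q=np.array([205+x/5,150+y/5])-K[:2,2];r=np.hypot(*q);th=r/K[0,0]
    ray=T[:3,:3]@np.r_[np.sin(th)*q/r,np.cos(th)]; o=P+R@T[:3,3]; v=R@ray
    return o+v*(z-o[2])/v[2]
for z in(.160,.162):
    far=(b(290,203,z)+b(391,203,z))/2;near=(b(284,528,z)+b(382,528,z))/2;v=far-near;m=(far+near)/2
    print("mid",m,"len",np.linalg.norm(v),"wid",np.linalg.norm(b(290,203,z)-b(391,203,z)),"yaw",np.degrees(np.arctan2(v[1],v[0])),"off mm",1000*R.T@(m-P))
c=(b(145,310,.137)+b(533,310,.137))/2;print("skirt",c,np.linalg.norm(b(145,310,.137)-b(533,310,.137)))
t=b(338,130,.137);bb=b(338,487,.137);print((t+bb)/2,np.linalg.norm(t-bb),1000*R.T@((t+bb)/2-P))
E
```

```text
mid [ 0.4641 -0.2783  0.16  ] len 0.04666482593365477 wid 0.013078112696380416 yaw -17.872887514500874 off mm [-1.0216 60.0086 -1.9263]
mid [ 0.4649 -0.2785  0.162 ] len 0.04620621483381761 wid 0.012949584034213934 yaw -17.872887514500892 off mm [-1.784  58.0097 -1.907 ]
skirt [ 0.465  -0.2787  0.137 ] 0.057312055269850726
[ 0.4643 -0.2783  0.137 ] 0.05564806353341502 [-1.1514 83.0088 -1.9313]
```

```bash
python3 -m pendant '[[[45,-0.04,0,-0.06,0.17],[45,-0.04,1,-0.06,0.17],[45,-0.04,2,-0.06,0.17],[45,-0.04,2.4,-0.06,0.17],[45,-0.04,2.6,-0.06,0.17],[45,-0.04,2.6,-0.06,0.17]]]' 40
python3 -m pendant '[[[5,0,0,0,0],[5,0,0,0,0],[5,0,0,0,0],[5,0,0,0,0],[5,0,0,0,0],[5,0,0,0,0]]]' 40
python3 -c "
from h import *
s,P,R=tool();d=get_image('wrist');print(P,s['ft_force'],s['ft_torque'],s['finger_gap']);cv2.imwrite('pics/w3.png',d['color'][:,:,::-1])"
```

```text
time_s: 3.1
ee_pos: [0.4642, -0.2782, 0.1416]
eef_rot: [-0.324, -2.053, 2.053]
ft_force: [0.2, -1.3, 0.2]
finger_gap: 0.527
time_s: 3.85
ee_pos: [0.4645, -0.2784, 0.1422]
eef_rot: [-0.325, -2.053, 2.054]
ft_force: [0.1, 0.0, 5.5]
finger_gap: 0.149
[ 0.46452357 -0.27843302  0.14218213] [0.08721756 0.01473843 5.52948819] [0.05173622 0.10935986 0.01145786] 0.14940306427707303
```

View pics/w3.png

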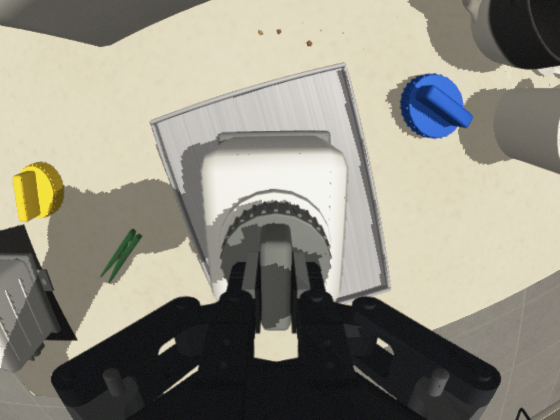

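The bar is gripped, with an opening of 12.7 mm. I'll test gently anticlockwise first.

```bash
cat > st.py <<'E'
from h import *
s,P,R=tool();print(s["time_s"],P.round(4),"yaw",round(float(np.degrees(np.arctan2(-R[1,0],-R[0,0]))),2),"F",np.round(s["ft_force"],1),"M",np.round(s["ft_torque"],2),"j7",round(s["joint_pos"][6],3),"gap",round(s["finger_gap"],3))
E
python3 st.py; python3 -m pendant '[[[5,0,0,0,-0.25],[5,0,0,0,-0.5],[5,0,0,0,-0.5]]]' >/dev/null; python3 st.py; python3 -m pendant '[[[5,0,0,0,-0.25],[5,0,0,0,-0.5],[5,0,0,0,-0.5]]]' >/dev/null;python3 st.py
```

```text
3.9 [ 0.4645 -0.2784  0.1421] yaw -17.91 F [ 0.3 -1.   5.5] M [0.02 0.08 0.  ] j7 -1.352 gap 0.152
4.275 [ 0.4647 -0.2784  0.1422] yaw -13.89 F [-0.9 -0.3  6. ] M [0.05 0.05 0.02] j7 -1.3 gap 0.153
4.65 [ 0.4648 -0.2785  0.1422] yaw -9.89 F [-0.6  0.3  4.9] M [0.09 0.05 0.05] j7 -1.248 gap 0.151
```

```bash
for i in 1 2; do python3 -m pendant '[[[5,0,0,0,-0.5],[5,0,0,0,-1],[5,0,0,0,-1]]]' >/dev/null; python3 st.py; done
python3 -c "
from h import *
d=get_image('wrist');cv2.imwrite('pics/w4.png',d['color'][:,:,::-1])"
```

```text
5.025 [ 0.4649 -0.2784  0.1422] yaw -1.88 F [-0.3  0.3  5.2] M [ 0.07 -0.03  0.06] j7 -1.144 gap 0.153
5.4 [ 0.4649 -0.2784  0.1422] yaw 6.12 F [ 0.8 -0.2  5.4] M [0.09 0.03 0.01] j7 -1.039 gap 0.153
```

View pics/w4.png

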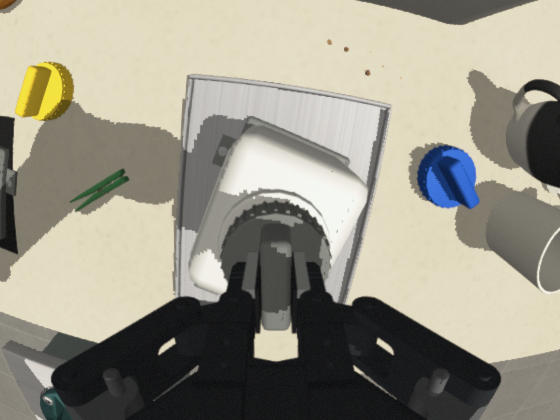

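The bar turns with the jaws, 24° so far with no torque, while the body stays put. The thread is right-handed, so I continue to about 68°, short of the stop near 80°.

```bash
python3 -m pendant '[[[5,0,0,0,-0.7],[5,0,0,0,-1.4],[5,0,0,0,-2.1],[5,0,0,0,-2.8],[5,0,0,0,-2.8]]]' >/dev/null; python3 st.py;  python3 -m pendant '[[[5,0,0,0,-0.7],[5,0,0,0,-1.4],[5,0,0,0,-2.1],[5,0,0,0,-2.7],[5,0,0,0,-2.7]]]' >/dev/null; python3 st.py; python3 -m pendant '[[[5,0,-0.03,0,0],[5,0,-0.07,0,0],[5,0,-0.07,0,0]]]' >/dev/null; python3 st.py
```

```text
6.075 [ 0.465  -0.2783  0.1422] yaw 28.52 F [-0.1  0.4  4.9] M [ 0.14 -0.06  0.01] j7 -0.746 gap 0.15
6.7 [ 0.465  -0.2779  0.1422] yaw 50.12 F [0.2 0.9 6.1] M [0.24 0.02 0.03] j7 -0.46 gap 0.151
7.075 [ 0.4635 -0.278   0.1431] yaw 50.08 F [ 0.6 -0.4 -0.7] M [0.02 0.01 0.  ] j7 -0.458 gap 0.154
```

```bash
for i in 1 2; do python3 -m pendant '[[[5,0,-0.03,0,0],[5,0,-0.06,0,0],[5,0,-0.06,0,0]]]' >/dev/null; python3 st.py;done
```

```text
7.45 [ 0.4639 -0.2781  0.1453] yaw 50.09 F [ 0.1 -0.2 -0.7] M [ 0.02  0.02 -0.02] j7 -0.457 gap 0.155
7.825 [ 0.4639 -0.2781  0.1471] yaw 50.09 F [ 0.6 -0.3 -0.1] M [-0.01 -0.01  0.05] j7 -0.456 gap 0.154
```

It rises freely, past the 2 mm play with no pull. I lift it straight up about 10 cm.

```bash
python3 -m pendant '[[[5,0,-0.3,0,0],[5,0,-0.7,0,0],[5,0,-1.1,0,0],[5,0,-1.6,0,0],[5,0,-2.1,0,0],[5,0,-2.6,0,0],[5,0,-3,0,0],[5,0,-3.3,0,0],[5,0,-3.4,0,0],[5,0,-3.4,0,0]]]' >/dev/null; python3 -m pendant '[[[5,0,0,0,0],[5,0,0,0,0],[5,0,0,0,0],[5,0,0,0,0]]]'; python3 st.py
python3 - <<'E'
from h import *
w=get_image("wrist")["color"];s=get_image("scene")["color"][100:310,210:490]
o=np.zeros((600,800,3),np.uint8);o[:420,:400]=cv2.resize(w[:, 80:480],(400,420));o[:300,400:]=cv2.resize(s,(400,300))
t=get_image("top")["color"][200:310,140:450];o[430:572,400:]=cv2.resize(t,(400,142))
cv2.imwrite("pics/end.png",o[:,:,::-1])
E
```

```text
time_s: 9.57
ee_pos: [0.4638, -0.278, 0.2489]
eef_rot: [-0.795, 1.701, -1.701]
ft_force: [0.3, 0.2, -0.1]
finger_gap: 0.155
9.575 [ 0.4638 -0.278   0.2489] yaw 50.09 F [ 0.3  0.2 -0.1] M [0.04 0.   0.03] j7 -0.387 gap 0.155
```

View pics/end.png

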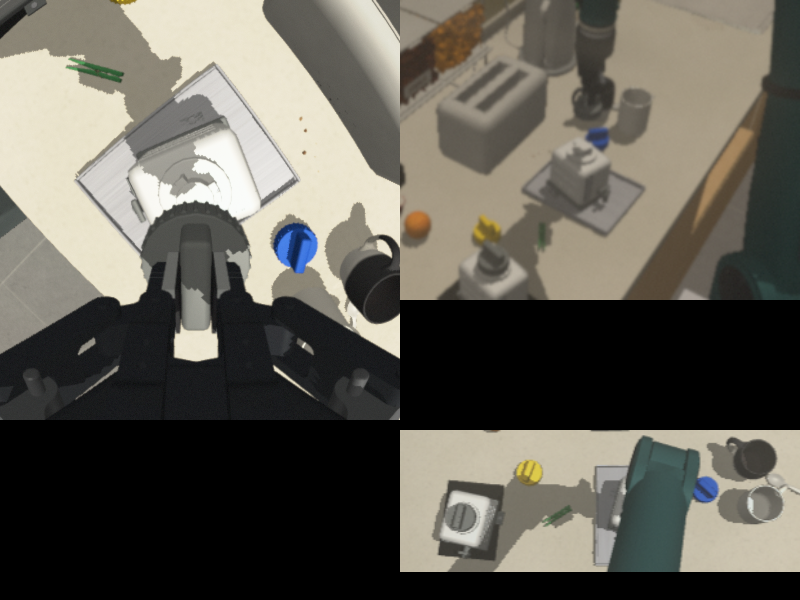

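The wrist panel shows the cap in the jaws at (195,250) and the bare neck below it. The bystanders and the other cap are unchanged, so I hand in.

```bash
python3 -c "
from station import *
print(sign_off())"; python3 st.py
```

```text
the job is handed in; nothing more can be done
None
the job is handed in; nothing more can be done
```

The cap of the canister in the drip tray is off and held level and at rest over the neck. Its lower rim is about 10.7 cm above where it was seated, and I handed the job in at about 10 s on the clock.

- **Thread:** It is right-handed. I tried anticlockwise first and it turned easily for 68° (vertical-axis moment at most 0.06 N m, against the 2 N m limit). That is well past the 2–6° tightening stop, so I did not try clockwise as well.
- **Lift:** I raised it in small steps first and felt no pull past the 2 mm play, then lifted it straight up.
- **Last checks:** The gripper opening was steady at about 13 mm, wrist forces were under 1 N, and the tool was vertical, 1 mm from where I turned the cap. In the final pictures the cap is in the jaws with the neck bare below it. The other canister's cap, the two coloured look-alikes, the pegs, mandarin and mug look undisturbed. The carton was outside the final crops, but the arm did not work near it.
- **Disagreements:** The first far estimate of the cap from the top camera was about 5 mm and 3° off, and the closer wrist pictures corrected it before I gripped. A final status reading after hand-in was refused, as expected.

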